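# Pack the control module and tuck the case lid shut

## Task

Lay the finned aluminium control module flat in the open grey case, then swing the lid shut and tuck its springy front tab down behind the bead of the front rim, so that the tab hooks under the bead and the lid stays fully shut by itself when you let go. Leave the other things on the bench where they are.

Things in the scene. Friction and masses are not known exactly. Their poses are not given: they have to be found in the camera images.
- case: Grey plastic case, fixed, open at the top: outside 150 (x) x 190 (y) x 80 mm high, walls and floor 6 mm. Origin at the centre of its underside; x points from the front wall (robot side) to the hinge wall, z up. Inside the front wall, flush with the rim, runs a bead from case x = -69 to -62 mm, z = 71 to 80 mm; the tab's hook must rest under it.
- lid (a joint): Lid angle in rad: 0 fully shut (flat on the rim), 1.57 upright, 2.0 the stop. It starts about upright. The hinge is stiff and stays where it is left above about 0.3 rad; below that the crease springs it back open unless the tab is hooked.
- lid_hinge (a point): Middle of the lid's hinge line at the far wall, at case (75, 0, 83) mm; the axis is parallel to case y. The lid is a 6 mm plate, 190 mm wide, its middle plane through this axis; it reaches 118 mm from the hinge, and at its two front corners 150 mm, leaving a 96 mm wide notch in which the tab hangs.
- tab (a joint): Fold angle of the tab about the crease (rad), relative to the lid: 0 = square to the lid (straight down when the lid is shut), positive = splayed outwards, away from the hinge. A light spring (about 0.1 Nm) holds it at its outer stop 0.5; it can be folded in to -0.7. Left splayed, it lands on the rim and blocks the lid.
- tab_crease (a point): Middle of the crease line where tab and thumb grip pivot, in the lid's middle plane, 123 mm from the hinge axis and parallel to it. Its frame is the tab's: z from the tab towards the thumb grip, x towards the hinge when shut.
- grip_top (a point): Centre of the top of the thumb grip, 41 mm from the crease along tab z. The grip is a bar 12 mm thick (tab x), 50 mm wide (y), from 3 to 41 mm past the crease, standing on the lid's outer side, in one piece with the tab: held upright it holds the tab straight down.
- tab_hook (a point): Front edge of the hook ridge on the tab, 23 mm below the crease and 11 mm in front of it (tab x = -11, z = -23 mm). The tab is a 6 mm plate 80 mm wide, reaching 32 mm below the crease; the ridge stands 8 mm out of its front face and is 6 mm high.
- module: Finned aluminium control module, 100 (x) x 60 (y) x 30 mm (z) high, about 0.22 kg, with a black connector strip reaching 2.5 mm out of its +x end. Origin at the centre of its underside, z up when lying flat. It starts on the bench to the left of the case.
- spool: Bystander: a bare solder spool, 64 mm across, 56 mm high, standing on its flange. Origin at its underside.
- meter: Bystander: a black hand meter lying flat, 150 x 80 x 35 mm. Origin at its underside.
- driver: Bystander: a screwdriver about 190 mm long, lying to the right of the case. Origin at its underside.
- board: Bystander: a circuit board lying flat, 110 x 80 mm, 14 mm high with its chips. Origin at its underside.
- spray: Bystander: a spray can standing upright, 54 mm across, 190 mm high. Origin at its underside.
- clip: Bystander: an aluminium heat-sink bar, 60 x 22 x 40 mm high, lying beyond the case. Origin at its underside.

How it is judged:
By the outcome, as a careful person would: the job done as asked, in the order asked, and still so for the second after the job is handed in, with the robot touching nothing.
It also fails if it takes over 72 s, if anything falls off the work surface, if the arm or the gripper's body presses on something with over 40 N, if the wrist force passes 120 N, or if a joint passes its speed limit or range.

## Robot

A 6-joint arm with a two-finger parallel gripper is mounted at the origin on the work surface. World frame = base frame: x ahead of the robot, y to its left, z up, the work surface at z = 0. Lengths are in mm, angles in degrees, forces in N, time in s.
With the tool pointing down it reaches from about 300 to 850 mm from the base axis. Payload 4.2 kg.
Tool frame: the origin (TCP) lies midway between the tips of the shut fingers; the grasp point (between the pads) lies 19 mm behind it; z points along the fingers, y is the line along which they close (so a half turn about z gives the same grasp; the last joint's range is limited). The gripper opens to 91 mm and grips with 3 to 60 N. Pads are 32 mm wide; open, the fingers measure 118 mm over their backs; the gripper's body (76 mm by 178 mm) begins 60 mm behind the grasp point.
Start: joints at [74.313, 18.312, 89.639, -0, 72.044, -1.146], TCP at [144.375, 556.596, 213.976] pointing down, gripper open.
Joint ranges: [-177.97, 177.97], [-48.28, 115.42], [12.27, 149.76], [-77.06, 257.06], [2.81, 150.46], [-146.56, 146.56]. Speed limits (degrees/s): [147.25, 147.25, 180, 180, 180, 180].

## Interface

Orientations are given as [roll, pitch, yaw] about the fixed x, y, z axes, in that order (R = Rz(yaw) Ry(pitch) Rx(roll)).
In Python, from workcell import state, grab_frame, camera_model, workorder gives the robot as it stands.
- The arm moves only by the tool carry_out, never from a script. Its argument "commands" is a list of rows, each a list of 7 numbers: the turn, a rotation vector about the tool's x, y, z in degrees, then the shift along the tool's x, y, z in mm, then the opening, from -1 (shut) to 1 (fully open). In form: [[ax, ay, az, dx, dy, dz, hand], ...]. A call has 1 to 20 rows; each row is the pose to reach, as a shift and turn from the pose commanded when the call began, along the tool's axes at that moment; what a row does not reach only later rows make up. A row lasts 1/10 s, in which the tool goes at most 50 mm and 8.59 degrees, less where a joint would pass 70% of its speed; a pose out of reach is approached as far as the arm can. A call with a gripper value outside its range is refused whole. The fingers move at their own pace and stop on an object; "force" is the grip in N (left out, the last holds). Time passes only in rows, so rows that repeat a pose let the fingers close. It gives the time, the measured TCP pose, the force, the opening and the grip force at its end, in the units of the state.
- state(): the state, without advancing time (a new reading comes with each control period).
- grab_frame(name): name is "side" or "top" or "wrist"; returns the picture (480x640x3 uint8, red, green, blue); there is no depth.
- camera_model(name): a dict with "fx", "fy", "cx", "cy" (pixels), "origin" and "rotation" of the camera in the world; the wrist camera has in their place "mount" (4x4, takes a point from camera to tool coordinates, whose origin is the TCP and whose axes are the flange's). Camera axes: x right, y up, looking along -z (the intrinsics and any distortion apply to the point x, -y, -z); pixel columns grow to the right and rows downward; lengths in mm; the calibration is good to about 2 mm. A picture is of the moment at which its call begins: read the wrist's pose just before it. camera_model takes no time and is no camera call.
- workorder.job_done(): hands the job in; it is judged then, once.
The state is a dict: "time_s": time; "qpos": joint angles; "qvel": joint speeds; "effort": joint torques, N m; "ee_pos": TCP position; "ee_rot": TCP orientation; "force": force on the tool from outside, world axes, zero at the start; "torque": the same for the moment, N m; "gripper_width": finger opening in mm; "gripper_force": force on a finger pad.
Only numpy, scipy, OpenCV 4.12 (cv2) and the standard library are available. Lean on these libraries where they do the work, as an engineer would, in place of code of your own. Each camera call takes 0.05 s, during which the arm holds its last target. There are 200 camera calls.

## Working session

There is one attempt and no reset: what is moved stays moved. The work goes in short steps, Python scripts to look and compute and a tool call to move; the robot and the scene stay as the last step left them, time stands still between calls to the robot, and variables do not carry over. Pictures are saved under pics/ and viewed, at most 10 in all, crops included, and the job is handed in when it is done.

Besides the shell and the picture viewer there is one more tool, called after "Emit:" as name(argument=value, ...), one argument or row to a line, values as JSON. carry_out: Moves the arm, as the interface text tells. Its arguments: {"type":"object","properties":{"commands":{"type":"array"},"force":{"type":"number"}},"required":["commands"]}

```bash
ls; mkdir -p pics
python3 - <<'E'
from workcell import state, grab_frame, camera_model
import cv2, json
print(state())
for n in ["side","top","wrist"]:
    im=grab_frame(n); cv2.imwrite(f"pics/{n}0.png",im[:,:,::-1]); print(n,camera_model(n))
E
```

```text
pics
{'time_s': 0.0, 'qpos': array([ 7.43118228e+01,  1.83516658e+01,  8.97076918e+01,  8.68516967e-04,
        7.20428416e+01, -1.14609668e+00]), 'qvel': array([ 0.01417141, -0.05547845, -0.01335164, -0.10991551, -0.02134255,
        0.03684707]), 'effort': array([-7.67566780e-04, -4.12472105e+01, -2.31967038e+01,  7.27739744e-02,
        4.56952164e-02, -1.39362182e-04]), 'ee_pos': array([144.23533924, 556.08752038, 213.11131877]), 'ee_rot': array([-1.79897838e+02, -2.86973411e-03,  1.65457648e+02]), 'force': array([ 0.18210394, -0.17013633, -0.09753982]), 'torque': array([ 0.00784344,  0.01607573, -0.03724431]), 'gripper_force': 0.0, 'gripper_width': 91.31783971826542}
side {'fx': 505.97688288344835, 'fy': 505.97688288344835, 'cx': 318.3056003405928, 'cy': 245.47685423418991, 'origin': array([441.07972355, 900.03226449, 756.06841611]), 'rotation': array([  55.62201326,    1.21927736, -172.18903234])}
top {'fx': 482.2821904143649, 'fy': 482.2821904143649, 'cx': 324.1057107476612, 'cy': 244.0452549229732, 'origin': array([ 485.1450063 ,  -38.3599326 , 1170.19884991]), 'rotation': array([  5.73233215,   1.21370506, -90.24258543])}
wrist {'fx': 357.4854315615676, 'fy': 357.4854315615676, 'cx': 316.0296592385977, 'cy': 238.7193179676506, 'mount': array([[-1.42249341e-04,  9.60556865e-01,  2.78083601e-01,
         7.85113713e+01],
       [ 9.99999949e-01,  2.15690974e-04, -2.33505721e-04,
        -8.65588975e-01],
       [-2.84275646e-04,  2.78083553e-01, -9.60556847e-01,
        -1.70168940e+02],
       [ 0.00000000e+00,  0.00000000e+00,  0.00000000e+00,
         1.00000000e+00]])}
```

View pics/top0.png

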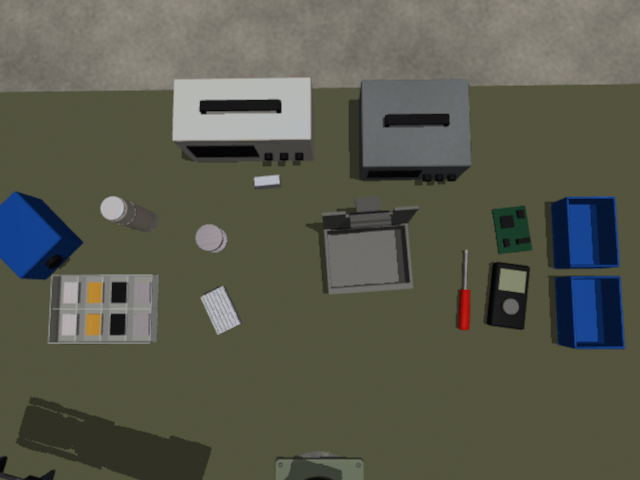

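View pics/side0.png

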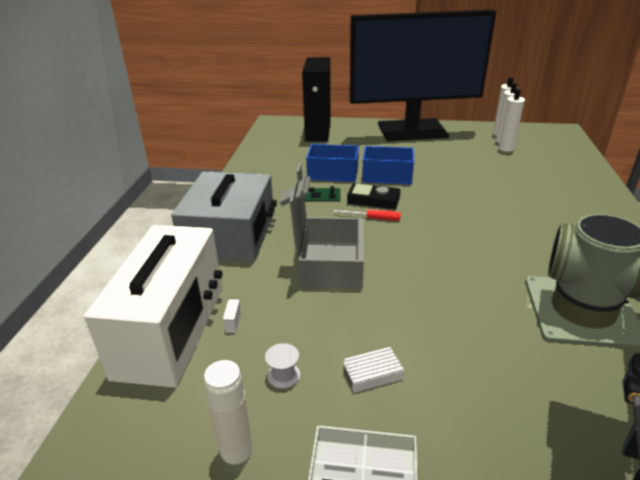

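The top view shows the module at about (220,310), the case around (368,257) with its lid upright at row ~218, the spool at (210,238) and the screwdriver at x≈464. The side view shows the lid upright, with the tab and grip splayed near (295,190). I'll enlarge the working region.

```bash
cat > h.py <<'E'
import numpy as np, cv2
from scipy.spatial.transform import Rotation as R
from workcell import state, grab_frame, camera_model
def cam(name, st=None):
    m=camera_model(name)
    if name=="wrist":
        st=st or state(); T=m["mount"]; Rt=R.from_euler("xyz",st["ee_rot"],degrees=True).as_matrix()
        return m, Rt@T[:3,:3], Rt@T[:3,3]+st["ee_pos"]
    return m, R.from_euler("xyz",m["rotation"],degrees=True).as_matrix(), m["origin"]
def proj(c,P):
    m,Rc,o=c; p=(np.atleast_2d(P)-o)@Rc
    return np.c_[m["cx"]+m["fx"]*p[:,0]/-p[:,2], m["cy"]+m["fy"]*p[:,1]/p[:,2]]
def back(c,uv,z):
    m,Rc,o=c; uv=np.atleast_2d(uv)
    d=np.c_[(uv[:,0]-m["cx"])/m["fx"],-(uv[:,1]-m["cy"])/m["fy"],-np.ones(len(uv))]@Rc.T
    return o+d*((z-o[2])/d[:,2])[:,None]
E
python3 - <<'E'
import cv2
im=cv2.imread("pics/top0.png")
a=cv2.resize(im[185:305,310:430],None,fx=4.9,fy=4.9,interpolation=cv2.INTER_CUBIC)[:588,:590]
b=cv2.resize(im[280:340,195:245],None,fx=4.2,fy=4.2,interpolation=cv2.INTER_CUBIC)
import numpy as np
c=np.zeros((588,800,3),np.uint8); c[:588,:588]=a[:588,:588]; c[:b.shape[0],590:800]=b[:,:210]
# side crop of module below
s=cv2.imread("pics/side0.png")[345:395,335:410]; s=cv2.resize(s,None,fx=2.8,fy=2.8); c[260:260+s.shape[0],590:800]=s
cv2.imwrite("pics/crop1.png",c)
im=cv2.imread("pics/side0.png")
cv2.imwrite("pics/crop2.png",cv2.resize(im[155:295,275:375],None,fx=4.2,fy=4.2,interpolation=cv2.INTER_CUBIC))
E
```

```text
(no output)
```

View pics/crop1.png

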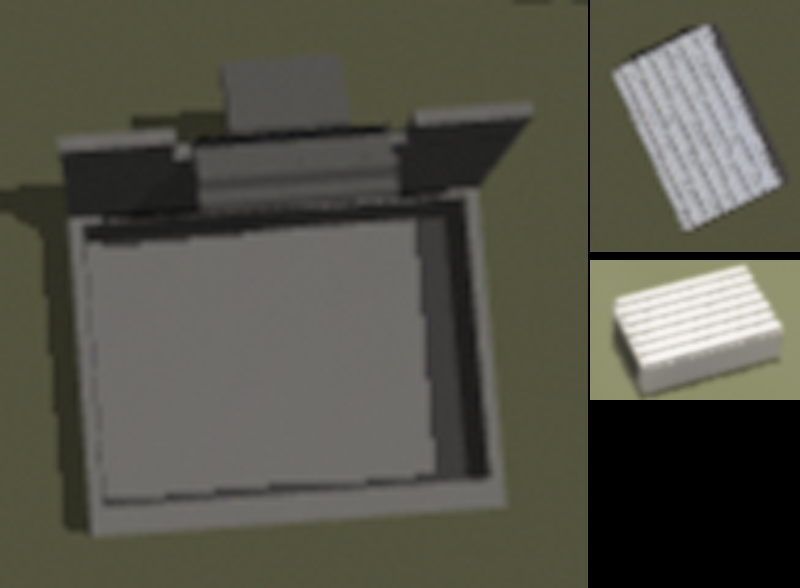

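View pics/crop2.png

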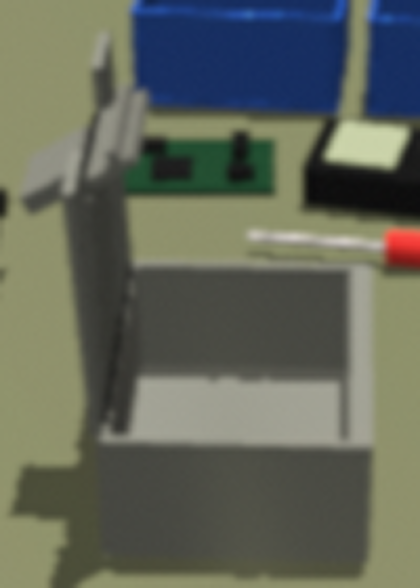

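The crops show the case rim corners at crop1 pixels (92,536), (507,505) and (68,215). The wing-top back corners are at (58,140) and (530,103). The module top corners are at (613,73), (710,25), (782,183) and (688,232) in the right inset. I'll fit poses from these points and the side view.

```bash
cat > fit.py <<'E'
from h import *
from scipy.optimize import least_squares
T=cam("top");S=cam("side")
tp=lambda p,s,o:(np.array(p)+.5)/s-.5+np.array(o)
def C(q,P): # case->world
    c,s=np.cos(q[2]),np.sin(q[2]);P=np.atleast_2d(P)
    return np.c_[q[0]+c*P[:,0]-s*P[:,1],q[1]+s*P[:,0]+c*P[:,1],P[:,2]]
def lidp(th,r,n,y): return [75-r*np.cos(th)+n*np.sin(th),y,83+r*np.sin(th)+n*np.cos(th)]
if __name__=="__main__":
    ta=tp([[92,536],[507,505],[68,217]],4.9,[310,185]); Pa=[[-75,95,80],[-75,-95,80],[75,95,80]]
    tl=tp([[58,140],[530,103]],4.9,[310,185])
    sa=tp([[372,447],[100,443],[372,265],[368,572]],4.2,[275,155]); Pb=[[-75,95,80],[75,95,80],[-75,-95,80],[-75,95,0]]
    def f(q):
        L=[lidp(q[3],150,3,95),lidp(q[3],150,3,-95)]
        return np.r_[proj(T,C(q,Pa))-ta,proj(T,C(q,L))-tl,proj(S,C(q,Pb))-sa].ravel()
    r=least_squares(f,[550,-100,0,1.57],loss="soft_l1"); print(r.x,np.degrees(r.x[2:])); print(f(r.x).reshape(-1,2).round(1).tolist())
    m=tp(np.array([[613,73],[710,25],[782,183],[688,232]])-[590,0],4.2,[195,280]); W=back(T,m,30)
    print(W.round(1),W.mean(0)); d=W[0]-W[3]+W[1]-W[2]; print("yaw",np.degrees(np.arctan2(d[1],d[0])),[np.linalg.norm(W[i]-W[i-1]) for i in range(4)])
    ms=tp(np.array([[615,300],[742,266],[780,328],[643,362]])-[590,260],2.8,[335,345]); W=back(S,ms,30); print(W.round(1),W.mean(0),[np.linalg.norm(W[i]-W[i-1]) for i in range(4)])
E
python3 fit.py
```

```text
[ 5.61635392e+02 -1.14415948e+02  7.11453227e-02  1.62261017e+00] [ 4.07632672 92.96871479]
[[0.1, 0.8], [-0.2, 0.7], [-0.1, -0.1], [-0.2, 0.0], [0.0, 0.0], [0.1, 0.3], [-1.3, -0.1], [-0.5, -0.1], [0.1, -1.9]]
[[475.8 279.   30. ]
 [502.5 224.6  30. ]
 [414.3 182.7  30. ]
 [387.4 235.   30. ]] [445.01369428 230.338294    30.        ]
yaw 25.94315909235068 [np.float64(98.70439983263475), np.float64(60.57409497885774), np.float64(97.59810679414781), np.float64(58.79514021018348)]
[[500.3 226.   30. ]
 [415.2 184.1  30. ]
 [388.9 238.   30. ]
 [477.1 277.5  30. ]] [445.37213783 231.43173648  30.        ] [np.float64(56.464068523189894), np.float64(94.87015728216456), np.float64(59.95744664394098), np.float64(96.6389375780463)]
```

```bash
cat >> h.py <<'E'
def rel(pos,yaw,tilt=0):
    """shift and turn in tool axes from measured pose to a target; tilt: degrees about tool x, after yaw"""
    s=state(); A=R.from_euler("xyz",s["ee_rot"],degrees=True); B=R.from_euler("xyz",[180,0,yaw],degrees=True)*R.from_euler("x",tilt,degrees=True)
    print((A.inv()*B).as_rotvec(degrees=True).round(1),A.inv().apply(np.array(pos)-s["ee_pos"]).round(1))
E
python3 - <<'E'
from h import *
rel([431.7,224.4,120],-154); rel([431.7,224.4,7],-154)
E
```

```text
[ -0.1  -0.  -40.5] [-361.5 -248.9   93.6]
[ -0.1  -0.  -40.5] [-361.5 -248.7  206.6]
```

Emit:
carry_out(
  commands=[
    [0,0,-40.5,-361.5,-249,94,1],
    [0,0,-40.5,-361.5,-249,94,1],
    [0,0,-40.5,-361.5,-249,94,1],
    [0,0,-40.5,-361.5,-249,94,1],
    [0,0,-40.5,-361.5,-249,94,1],
    [0,0,-40.5,-361.5,-249,94,1],
    [0,0,-40.5,-361.5,-249,94,1],
    [0,0,-40.5,-361.5,-249,94,1],
    [0,0,-40.5,-361.5,-249,94,1],
    [0,0,-40.5,-361.5,-249,94,1],
    [0,0,-40.5,-361.5,-249,94,1],
    [0,0,-40.5,-361.5,-249,94,1],
    [0,0,-40.5,-361.5,-249,94,1],
    [0,0,-40.5,-361.5,-249,94,1],
    [0,0,-40.5,-361.5,-249,94,1],
  ],
)

```text
time_s: 1.65
ee_pos: [431.2, 225.7, 120.2]
ee_rot: [180.0, 0.0, -153.9]
force: [-0.1, -1.4, -0.6]
gripper_width: 91.4
gripper_force: 0.0
```

Run:
```python
from h import *
s=state();print(s["time_s"],s["ee_pos"],s["ee_rot"],s["qpos"].round(1))
c=cam("wrist",s); im=grab_frame("wrist"); P=[]
a=np.radians(26)
for dx,dy in [(50,30),(50,-30),(-50,-30),(-50,30)]: P.append([445.2+dx*np.cos(a)-dy*np.sin(a),231+dx*np.sin(a)+dy*np.cos(a),30])
v=im[:,:,::-1].copy(); cv2.polylines(v,[proj(c,P).round().astype(int)],True,(0,0,255),1); cv2.imwrite("pics/w1.png",v)
rel([431.7,224.4,7],-154)
```

```text
1.65 [431.23073797 225.72701992 120.21529475] [ 1.79991757e+02  2.67785507e-02 -1.53933760e+02] [ 26.3  15.3 109.    0.   55.8 -89.8]
[0. 0. 0.] [  0.2  -1.2 113.2]
```

View pics/w1.png

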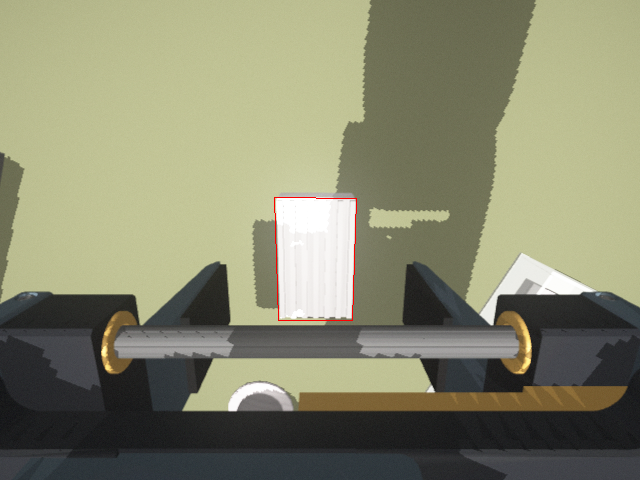

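The wrist view shows the module outline matching the prediction within 1–2 px (corners at (275,198) and (352,320)), so I'll descend and grip.

Emit:
carry_out(
  commands=[
    [0,0,0,0,-1,40,1],
    [0,0,0,0,-1,80,1],
    [0,0,0,0,-1,105,1],
    [0,0,0,0,-1,113,1],
    [0,0,0,0,-1,113,1],
    [0,0,0,0,-1,113,-1],
    [0,0,0,0,-1,113,-1],
    [0,0,0,0,-1,113,-1],
    [0,0,0,0,-1,113,-1],
    [0,0,0,0,-1,113,-1],
    [0,0,0,0,-1,113,-1],
    [0,0,0,0,-1,113,-1],
    [0,0,0,0,-1,113,-1],
    [0,0,0,0,-1,113,-1],
  ],
  force=30,
)

```text
time_s: 3.1
ee_pos: [432.6, 224.4, 7.7]
ee_rot: [180.0, 0.1, -154.1]
force: [-1.8, 1.0, 5.3]
gripper_width: 59.7
gripper_force: 30.0
```

Emit:
carry_out(
  commands=[
    [0,0,0,0,0,-30,-1],
    [0,0,0,0,0,-70,-1],
    [0,0,0,0,0,-115,-1],
    [0,0,0,0,0,-160,-1],
    [0,0,0,0,0,-190,-1],
    [0,0,0,0,0,-190,-1],
    [0,0,0,0,0,-190,-1],
  ],
)

```text
time_s: 3.8
ee_pos: [431.6, 223.5, 196.2]
ee_rot: [-180.0, -0.1, -154.0]
force: [0.2, -0.6, -3.1]
gripper_width: 59.7
gripper_force: 30.0
```

Run:
```python
from h import *
rel([544.6,-115.6,195],-175.9); rel([544.6,-115.6,13],-175.9)
```

```text
[-0.  -0.1 21.9] [  46.8 -354.3    1.3]
[-0.  -0.1 21.9] [  46.6 -354.3  183.3]
```

Emit:
carry_out(
  commands=[
    [0,0,22,47,-354,0,-1],
    [0,0,22,47,-354,0,-1],
    [0,0,22,47,-354,0,-1],
    [0,0,22,47,-354,0,-1],
    [0,0,22,47,-354,0,-1],
    [0,0,22,47,-354,0,-1],
    [0,0,22,47,-354,0,-1],
    [0,0,22,47,-354,0,-1],
    [0,0,22,47,-354,0,-1],
    [0,0,22,47,-354,0,-1],
    [0,0,22,47,-354,0,-1],
    [0,0,22,47,-354,0,-1],
    [0,0,22,47,-354,0,-1],
    [0,0,22,47,-354,0,-1],
  ],
)

```text
time_s: 5.2
ee_pos: [544.8, -114.3, 197.1]
ee_rot: [180.0, 0.0, -176.0]
force: [0.5, 0.1, -3.4]
gripper_width: 59.7
gripper_force: 30.0
```

Run:
```python
from h import *
s=state();print(s["ee_pos"],s["ee_rot"],s["qpos"].round(1))
rel([544.6,-115.6,15],-175.9)
t=grab_frame("top"); q=grab_frame("side")
a=cv2.resize(q[90:300,220:440,::-1],(630,600)); cv2.imwrite("pics/s2.png",a)
```

```text
[ 544.83966018 -114.28008698  197.1360607 ] [ 1.79997600e+02  1.69614385e-02 -1.75980586e+02] [ -13.    17.3   93.6    0.    69.1 -107.1]
[ 0.   0.  -0.1] [  0.4  -1.3 182.1]
```

View pics/s2.png

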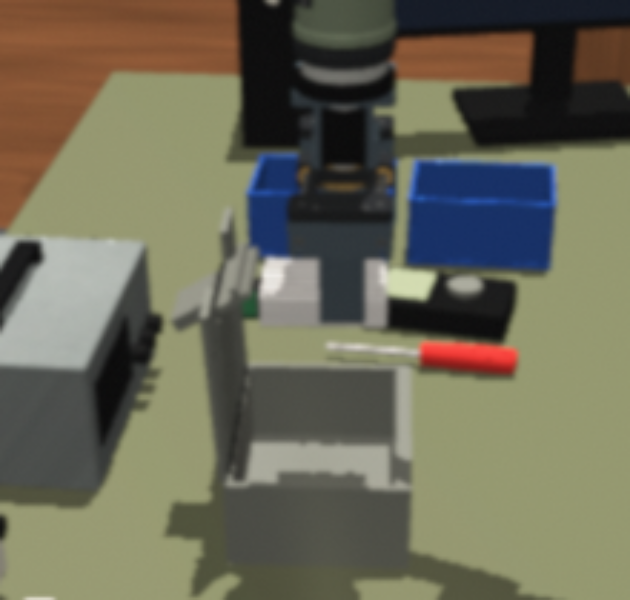

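The side view shows the module end at (262,290), just clear of the tab at (256,265). I'll shift 4 mm towards the robot and lower it.

Emit:
carry_out(
  commands=[
    [0,0,0,4,-1,0,-1],
    [0,0,0,4,-1,30,-1],
    [0,0,0,4,-1,60,-1],
    [0,0,0,4,-1,90,-1],
    [0,0,0,4,-1,120,-1],
    [0,0,0,4,-1,145,-1],
    [0,0,0,4,-1,165,-1],
    [0,0,0,4,-1,176,-1],
    [0,0,0,4,-1,181,-1],
    [0,0,0,4,-1,182,-1],
    [0,0,0,4,-1,182,-1],
  ],
)

```text
time_s: 6.4
ee_pos: [541.7, -116.4, 15.7]
ee_rot: [-180.0, 0.1, -176.0]
force: [-0.4, 0.2, -2.1]
gripper_width: 59.6
gripper_force: 30.0
```

Emit:
carry_out(
  commands=[
    [0,0,0,0,0,1.5,-1],
    [0,0,0,0,0,2,-1],
    [0,0,0,0,0,2,0.6],
    [0,0,0,0,0,2,0.6],
    [0,0,0,0,0,2,0.6],
    [0,0,0,0,0,2,0.6],
    [0,0,0,0,0,-30,0.6],
    [0,0,0,0,0,-75,0.6],
    [0,0,0,0,0,-120,0.6],
    [0,0,0,0,0,-165,0.6],
    [0,0,0,0,0,-210,0.6],
    [0,0,0,0,0,-250,0.6],
    [0,0,0,0,0,-250,0.6],
  ],
)

```text
time_s: 7.7
ee_pos: [543.8, -116.9, 271.4]
ee_rot: [-179.8, 0.7, -176.0]
force: [0.2, -0.2, 0.0]
gripper_width: 73.1
gripper_force: 0.0
```

Run:
```python
from h import *; from fit import *
q=np.array([561.6,-114.4,0.0711])
print("box", back(S,[[247,260],[274,208]],0).round(), [ (h,back(S,[[240,205],[272,180]],h).round().tolist(), back(T,[[360,165],[468,168]],h).round().tolist()) for h in (100,140,180)])
im=grab_frame("top"); cv2.imwrite("pics/t3.png",cv2.resize(im[150:310,290:450,::-1],(600,600),interpolation=cv2.INTER_CUBIC))
W=C(q,[[110,62,265]])[0]; print(W); rel(W,94.1)
```

```text
box [[ 780. -109.    0.]
 [ 765. -375.    0.]] [(100, [[815.0, -213.0, 100.0], [761.0, -361.0, 100.0]], [[772.0, -98.0, 100.0], [763.0, -341.0, 100.0]]), (140, [[792.0, -145.0, 140.0], [742.0, -284.0, 140.0]], [[761.0, -96.0, 140.0], [752.0, -330.0, 140.0]]), (180, [[769.0, -77.0, 180.0], [722.0, -208.0, 180.0]], [[751.0, -94.0, 180.0], [742.0, -318.0, 180.0]])]
[666.91759368 -44.7422333  265.        ]
[ 0.2  0.4 89.9] [-129.2   63.     3.7]
```

View pics/t3.png

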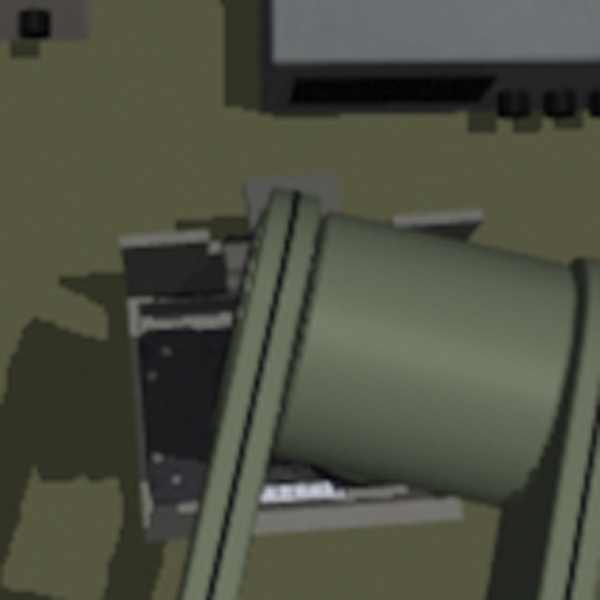

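The module's front end is visible inside the case at about (300,490), and the arm hides the rest. Next I'll move behind the lid with the fingers shut.

Emit:
carry_out(
  commands=[
    [0,0,90,-129,63,0,-1],
    [0,0,90,-129,63,0,-1],
    [0,0,90,-129,63,0,-1],
    [0,0,90,-129,63,0,-1],
    [0,0,90,-129,63,0,-1],
    [0,0,90,-129,63,0,-1],
    [0,0,90,-129,63,0,-1],
    [0,0,90,-129,63,0,-1],
    [0,0,90,-129,63,0,-1],
    [0,0,90,-129,63,0,-1],
    [0,0,90,-129,63,0,-1],
    [0,0,90,-129,63,0,-1],
    [0,0,90,-129,63,0,-1],
    [0,0,90,-129,63,0,-1],
  ],
)

```text
time_s: 9.15
ee_pos: [665.1, -44.5, 264.1]
ee_rot: [-179.9, -0.0, 94.0]
force: [0.5, 0.4, 0.3]
gripper_width: 0.3
gripper_force: 0.0
```

Run:
```python
from h import *; from fit import *
s=state();print(s["ee_pos"],s["ee_rot"],s["qpos"].round(1),s["gripper_width"])
q=np.array([561.6,-114.4,0.0711])
print("case pos",(s["ee_pos"]-[q[0],q[1],0])@R.from_euler("z",q[2]).as_matrix())
rel(C(q,[[110,62,265]])[0],94.1)
for th in np.radians([93,85,75,65,55,45,35,28,24]):
    p=lidp(th,108,3,62); print(np.degrees(th).round(),np.array([p[0]+13.5,62,p[2]]).round(1))
im=grab_frame("top"); cv2.imwrite("pics/t4.png",cv2.resize(im[150:310,290:450,::-1],(600,600),interpolation=cv2.INTER_CUBIC))
```

```text
[665.06218892 -44.46077556 264.08184265] [-1.79917707e+02 -1.72894416e-02  9.40187418e+01] [-4.8 25.6 71.2  0.  83.3 -8.8] 0.2995458894773596
case pos [108.16927779  62.41255479 264.08184265]
[-0.1 -0.  -0.1] [-0.4  1.8 -0.9]
93.0 [ 97.1  62.  190.7]
85.0 [ 82.1  62.  190.9]
75.0 [ 63.4  62.  188.1]
65.0 [ 45.6  62.  182.1]
55.0 [ 29.   62.  173.2]
45.0 [ 14.3  62.  161.5]
35.0 [  1.8  62.  147.4]
28.0 [ -5.4  62.  136.4]
24.0 [ -8.9  62.  129.7]
```

View pics/t4.png

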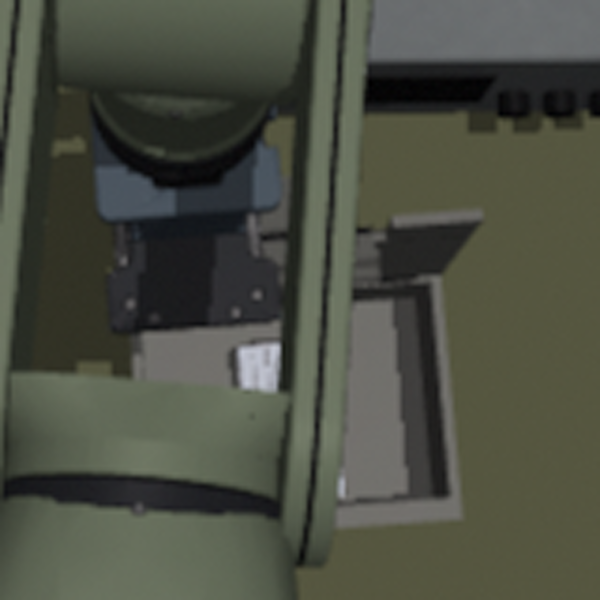

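The top view shows the module inside the case (corner at (237,345)) and the gripper behind the left part of the lid. I'll lower and swing the lid along its arc to about 26°.

Emit:
carry_out(
  commands=[
    [0,0,0,0,2,35,-1],
    [0,0,0,0,2,73,-1],
    [0,0,0,0,-5,73,-1],
    [0,0,0,0,-15,73,-1],
    [0,0,0,0,-26,73,-1],
    [0,0,0,0,-36,74,-1],
    [0,0,0,0,-45,76,-1],
    [0,0,0,0,-54,79,-1],
    [0,0,0,0,-63,82,-1],
    [0,0,0,0,-71,86,-1],
    [0,0,0,0,-79,91,-1],
    [0,0,0,0,-87,96,-1],
    [0,0,0,0,-94,102,-1],
    [0,0,0,0,-100,109,-1],
    [0,0,0,0,-106,117,-1],
    [0,0,0,0,-110,122,-1],
    [0,0,0,0,-113,128,-1],
    [0,0,0,0,-115,131,-1],
    [0,0,0,0,-115,131,-1],
  ],
)

```text
time_s: 11.1
ee_pos: [550.0, -52.4, 133.2]
ee_rot: [-179.9, -0.0, 94.0]
force: [0.1, -0.4, -0.3]
gripper_width: 0.2
gripper_force: 0.0
```

Emit:
carry_out(
  commands=[
    [0,0,0,0,5,-40,-1],
    [0,0,0,0,5,-85,-1],
    [0,0,0,0,5,-125,1],
    [0,0,0,0,5,-125,1],
  ],
)

```text
time_s: 11.5
ee_pos: [558.5, -52.3, 264.8]
ee_rot: [179.3, 0.1, 94.0]
force: [1.1, 0.0, 0.5]
gripper_width: 13.2
gripper_force: 0.0
```

Run:
```python
from h import *; from fit import *
s=state()
q=grab_frame("side"); cv2.imwrite("pics/s5.png",cv2.resize(q[180:300,265:385,::-1],(600,600),interpolation=cv2.INTER_CUBIC))
p=np.array([561.6,-114.4,0.0711]); 
for th in (0.35,.45,.55,.65):
    print(th,((proj(S,C(p,[lidp(th,150,3,95),lidp(th,150,-3,95),lidp(th,150,3,48)]))-[265,180])*5).round().tolist())
```

```text
0.35 [[472.0, 301.0], [476.0, 312.0], [472.0, 243.0]]
0.45 [[459.0, 275.0], [465.0, 285.0], [459.0, 218.0]]
0.55 [[442.0, 249.0], [449.0, 259.0], [443.0, 193.0]]
0.65 [[422.0, 225.0], [431.0, 234.0], [424.0, 169.0]]
```

View pics/s5.png

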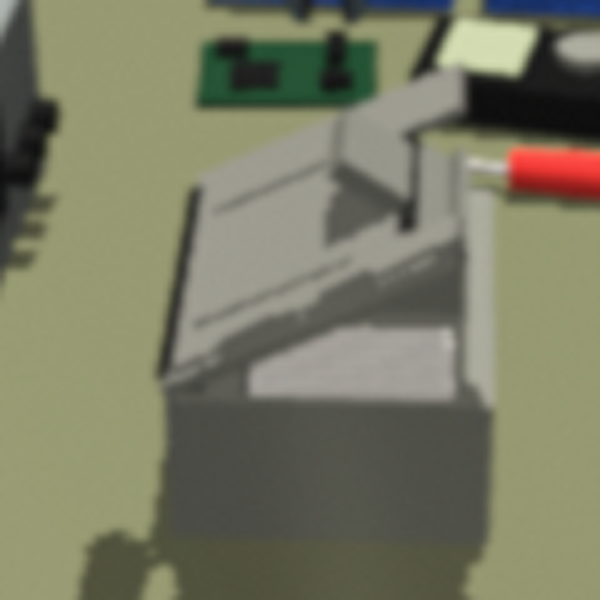

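The side view shows the lid part-closed and the module inside, with the lid's near front corner at about (463,237), its far front edge from (466,68) to (467,108), and the grip leaning towards the hinge at (375,140). I'll check the lid angle numerically before gripping.

Run:
```python
from h import *; from fit import *
p=np.array([561.6,-114.4,0.0711]); f=lambda L:((proj(S,C(p,L))-[265,180]+.5)*5-.5).round().tolist()
print("rim near front",f([[-75,95,80],[75,95,80],[-75,-95,80]]))
for th in (.35,.4,.45,.5,.55,.6):
    print(th,f([lidp(th,150,3,95),lidp(th,150,3,48),lidp(th,150,3,-48),lidp(th,150,3,-95),lidp(th,0,3,95),lidp(th,0,3,-95)]))
    cr=np.array(lidp(th,123,0,0))
    for a in (.5,):
        t=th+a; z=np.array([np.sin(t),0,np.cos(t)]);x=np.array([np.cos(t),0,-np.sin(t)])
        print("   grip",f([cr+41*z-6*x+[0,25,0],cr+41*z-6*x-[0,25,0],cr+41*z+6*x+[0,25,0]]))
```

```text
rim near front [[493.0, 409.0], [163.0, 402.0], [491.0, 190.0]]
0.35 [[474.0, 303.0], [474.0, 245.0], [474.0, 139.0], [473.0, 92.0], [160.0, 391.0], [197.0, 176.0]]
   grip [[363.0, 181.0], [367.0, 126.0], [346.0, 197.0]]
0.4 [[468.0, 290.0], [468.0, 232.0], [468.0, 127.0], [468.0, 80.0], [160.0, 392.0], [197.0, 176.0]]
   grip [[355.0, 172.0], [359.0, 118.0], [338.0, 190.0]]
0.45 [[461.0, 277.0], [461.0, 220.0], [462.0, 114.0], [462.0, 68.0], [159.0, 392.0], [196.0, 176.0]]
   grip [[346.0, 164.0], [350.0, 110.0], [331.0, 183.0]]
0.5 [[453.0, 264.0], [453.0, 207.0], [454.0, 102.0], [455.0, 56.0], [159.0, 392.0], [196.0, 176.0]]
   grip [[337.0, 157.0], [341.0, 103.0], [323.0, 176.0]]
0.55 [[444.0, 251.0], [445.0, 195.0], [447.0, 90.0], [447.0, 44.0], [159.0, 392.0], [196.0, 176.0]]
   grip [[327.0, 150.0], [332.0, 96.0], [314.0, 169.0]]
0.6 [[435.0, 239.0], [436.0, 183.0], [438.0, 79.0], [439.0, 33.0], [158.0, 392.0], [196.0, 176.0]]
   grip [[317.0, 143.0], [322.0, 89.0], [305.0, 163.0]]
```

The far wing edge and the push contact both give a lid angle of about 0.45–0.5 rad. I'll straddle the grip with open fingers.

Run:
```python
from h import *; from fit import *
p=np.array([561.6,-114.4,0.0711])
rel(C(p,[[-35,0,230]])[0],94.08); rel(C(p,[[-35,0,148]])[0],94.08)
```

```text
[ 0.3  0.1 -0.1] [-62.4 -34.9  31.5]
[ 0.3  0.1 -0.1] [-62.4 -35.3 113.5]
```

Emit:
carry_out(
  commands=[
    [0,0,0,-30,-17,0,1],
    [0,0,0,-62,-35,15,1],
    [0,0,0,-62,-35,31,1],
    [0,0,0,-62,-35,31,1],
    [0,0,0,-62,-35,31,1],
    [0,0,0,-62,-35,31,1],
    [0,0,0,-62,-35,31,1],
    [0,0,0,-62,-35,60,1],
    [0,0,0,-62,-35,90,1],
    [0,0,0,-62,-35,105,1],
    [0,0,0,-62,-35,113,1],
    [0,0,0,-62,-35,113,1],
    [0,0,0,-62,-35,113,1],
  ],
)

```text
time_s: 12.85
ee_pos: [525.8, -116.3, 146.9]
ee_rot: [179.9, 0.0, 94.0]
force: [-0.2, -0.6, -0.2]
gripper_width: 90.9
gripper_force: 0.0
```

Run:
```python
from h import *; from fit import *
s=state(); p=np.array([561.6,-114.4,0.0711])
print((s["ee_pos"]-[p[0],p[1],0])@R.from_euler("z",p[2]).as_matrix(),s["gripper_width"],s["force"])
rel(C(p,[[-35,0,148]])[0],94.08)
q=grab_frame("side"); w=grab_frame("wrist")
a=cv2.resize(q[180:300,265:385],(400,400),interpolation=cv2.INTER_CUBIC); b=cv2.resize(w[150:400,100:500],(400,250))
c=np.zeros((400,800,3),np.uint8);c[:,:400]=a;c[:250,400:]=b; cv2.imwrite("pics/s6.png",c[:,:,::-1])
```

```text
[-35.85962111   0.60779079 146.87481575] 90.86703004073782 [-0.23088562 -0.57045967 -0.2070349 ]
[ 0.1  0.  -0.1] [-0.6  0.9 -1.1]
```

Emit:
carry_out(
  commands=[
    [0,0,0,0,1,-1,0.3],
    [0,0,0,0,1,-1,-0.2],
    [0,0,0,0,1,-1,-0.5],
    [0,0,0,0,1,-1,-1],
    [0,0,0,0,1,-1,-1],
    [0,0,0,0,1,-1,-1],
    [0,0,0,0,1,-1,-1],
    [0,0,0,0,1,-1,-1],
    [0,0,0,0,1,-1,-1],
    [0,0,0,0,1,-1,-1],
    [0,0,0,0,1,-1,-1],
    [0,0,0,0,1,-1,-1],
  ],
  force=20,
)

```text
time_s: 14.15
ee_pos: [525.6, -116.3, 146.8]
ee_rot: [-180.0, -0.0, 94.0]
force: [2.0, 0.0, 1.3]
gripper_width: 12.7
gripper_force: 19.1
```

Run:
```python
from h import *; from fit import *
s=state(); p=np.array([561.6,-114.4,0.0711])
print((s["ee_pos"]-[p[0],p[1],0])@R.from_euler("z",p[2]).as_matrix(),s["gripper_width"],s["gripper_force"],s["force"],s["torque"])
q=grab_frame("side"); w=grab_frame("wrist")
a=cv2.resize(q[180:300,265:385],(400,400),interpolation=cv2.INTER_CUBIC); b=cv2.resize(w[150:400,100:500],(400,250))
c=np.zeros((400,800,3),np.uint8);c[:,:400]=a;c[:250,400:]=b; cv2.imwrite("pics/s7.png",c[:,:,::-1])
for th in (.5,.45,.4,.35,.3,.25,.2,.15,.1,.05,0): print(th,np.array(lidp(th,123,0,0)).round(1))
```

```text
[-36.07721071   0.61986827 146.8119254 ] 12.696098796312363 19.113394673913717 [1.95743456 0.00405314 1.25739269] [-0.22454135 -0.33731586 -0.02163587]
0.5 [-32.9   0.  142. ]
0.45 [-35.8   0.  136.5]
0.4 [-38.3   0.  130.9]
0.35 [-40.5   0.  125.2]
0.3 [-42.5   0.  119.3]
0.25 [-44.2   0.  113.4]
0.2 [-45.5   0.  107.4]
0.15 [-46.6   0.  101.4]
0.1 [-47.4   0.   95.3]
0.05 [-47.8   0.   89.1]
0 [-48.   0.  83.]
```

Grip width is 12.7 mm at 19 N, so the bar is held upright between the pads. Now I'll close along the arc, leaning the grip 8° towards the robot so the tab folds inward.

Emit:
carry_out(
  commands=[
    [-2,0,0,0,-2.5,5.5,-1],
    [-4,0,0,0,-5,11.5,-1],
    [-6,0,0,0,-7.5,17,-1],
    [-8,0,0,0,-10,23,-1],
    [-8,0,0,0,-11,29,-1],
    [-8,0,0,0,-12,35,-1],
    [-8,0,0,0,-13,41,-1],
    [-8,0,0,0,-13.5,45,-1],
    [-8,0,0,0,-13.5,49,-1],
    [-8,0,0,0,-13.5,52,-1],
    [-8,0,0,0,-13.5,53,-1],
    [-8,0,0,0,-13.5,53,-1],
  ],
  force=25,
)

```text
time_s: 15.45
ee_pos: [526.4, -117.5, 106.7]
ee_rot: [170.1, 0.3, 93.8]
force: [3.8, 11.8, 54.0]
gripper_width: 17.6
gripper_force: 33.9
```

Run:
```python
from h import *; from fit import *
s=state(); p=np.array([561.6,-114.4,0.0711])
print((s["ee_pos"]-[p[0],p[1],0])@R.from_euler("z",p[2]).as_matrix(),s["ee_rot"],s["gripper_width"],s["gripper_force"],s["force"],s["torque"])
q=grab_frame("side"); cv2.imwrite("pics/s8.png",cv2.resize(q[180:300,265:385,::-1],(600,600),interpolation=cv2.INTER_CUBIC))
```

```text
[-35.35705657  -0.54431668 106.68899544] [170.10025332   0.27632445  93.82003853] 17.58216050549734 33.88369470834732 [ 3.80383343 11.77087539 53.95483134] [ 2.0475039  -1.64710939  0.48037951]
```

The arm is jammed: 54 N upward, about 13 mm short in height, and the grip has canted. I'll look at a composite before acting.

Run:
```python
from h import *
s=state();print(s["time_s"],s["ee_pos"],s["force"],s["qpos"].round(1),s["effort"].round(1))
q=grab_frame("side"); w=grab_frame("wrist"); t=grab_frame("top")
Z=lambda im,n:cv2.resize(im,n,interpolation=cv2.INTER_CUBIC)
c=np.zeros((600,800,3),np.uint8)
s7=cv2.imread("pics/s7.png")[:,:,::-1]
c[:400,:400]=Z(q[195:290,280:375],(400,400)); c[:400,400:]=Z(s7[50:367,50:367],(400,400))
c[400:,:267]=Z(w[100:400,120:520],(267,200)); c[400:,267:534]=Z(s7[:250,400:],(267,200)); c[400:,534:800]=Z(t[180:300,300:460],(266,200))
cv2.imwrite("pics/c9.png",c[:,:,::-1])
```

```text
15.5 [ 526.37885748 -117.43948351  106.70018949] [ 3.71942151 10.70819449 54.29850261] [-15.7  16.3 110.7   4.4  43.6 -22.5] [-6.6 -7.1 -0.1 -3.1  1.5  0.1]
```

View pics/c9.png

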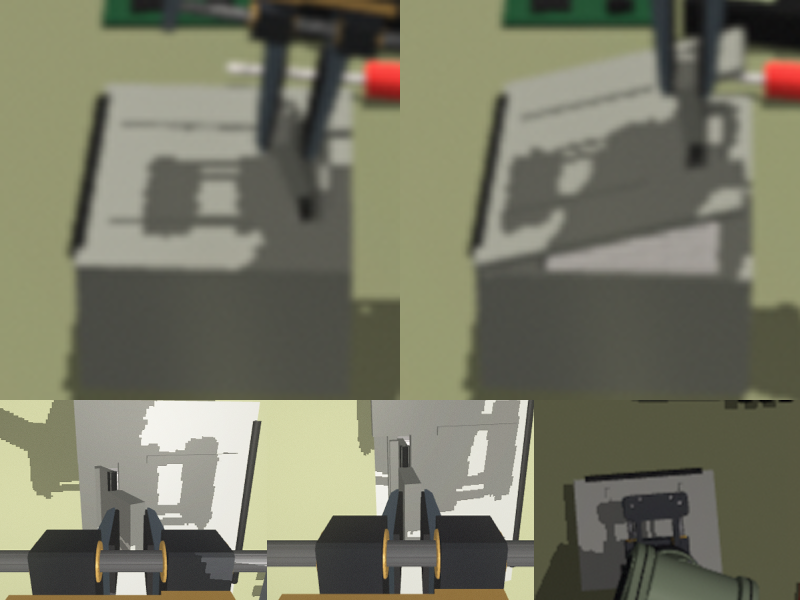

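Run:
```python
from h import *; from fit import *
p=np.array([561.6,-114.4,0.0711]); f=lambda L:((proj(S,C(p,L))-[280,195]+.5)*4.21-.5).round().tolist()
print("rim",f([[-75,95,80],[75,95,80],[-75,-95,80]]))
for th in (0,.05,.1,.15,.2):
    cr=np.array(lidp(th,123,0,0))
    g=[]
    for a in (-.3,-.14,0,.15,.3,.5):
        t=th+a; z=np.array([np.sin(t),0,np.cos(t)]);x=np.array([np.cos(t),0,-np.sin(t)]); g.append(f([cr+41*z-6*x+[0,25,0]])[0])
    print(th,f([lidp(th,150,3,95),lidp(th,150,3,-95),lidp(th,0,3,95),lidp(th,123,3,25)]),"grip",g)
```

```text
rim [[352.0, 281.0], [74.0, 275.0], [350.0, 97.0]]
0 [[353.0, 272.0], [350.0, 88.0], [73.0, 266.0], [303.0, 198.0]] grip [[337.0, 147.0], [326.0, 143.0], [315.0, 141.0], [304.0, 140.0], [293.0, 141.0], [278.0, 144.0]]
0.05 [[352.0, 261.0], [350.0, 78.0], [73.0, 266.0], [303.0, 189.0]] grip [[333.0, 136.0], [322.0, 133.0], [312.0, 131.0], [300.0, 131.0], [289.0, 132.0], [275.0, 135.0]]
0.1 [[351.0, 249.0], [349.0, 67.0], [73.0, 266.0], [302.0, 180.0]] grip [[329.0, 125.0], [318.0, 123.0], [307.0, 121.0], [296.0, 121.0], [285.0, 123.0], [270.0, 127.0]]
0.15 [[350.0, 238.0], [348.0, 56.0], [72.0, 266.0], [301.0, 171.0]] grip [[325.0, 115.0], [313.0, 112.0], [302.0, 112.0], [291.0, 112.0], [280.0, 114.0], [266.0, 119.0]]
0.2 [[347.0, 226.0], [345.0, 46.0], [72.0, 266.0], [299.0, 161.0]] grip [[319.0, 104.0], [307.0, 103.0], [297.0, 102.0], [285.0, 103.0], [274.0, 106.0], [261.0, 111.0]]
```

The composite's left panel shows the lid flat on the rim (near corner at about (350,267), against 272 predicted for fully shut). The grip leans towards the hinge, base at (305,215), so the tab is splayed outward below the bead. I'll unload the arm first, then release.

Emit:
carry_out(
  commands=[
    [0,0,0,0,4,-2,-1],
    [0,0,0,0,8,-4,-1],
    [0,0,0,0,11,-6,-1],
    [0,0,0,0,12,-7,-1],
    [0,0,0,0,12,-7,-1],
  ],
  force=10,
)

```text
time_s: 16.15
ee_pos: [525.2, -117.8, 104.5]
ee_rot: [171.8, 0.2, 94.0]
force: [-1.1, -4.0, 12.3]
gripper_width: 19.2
gripper_force: 11.6
```

Emit:
carry_out(
  commands=[
    [0,0,0,0,0,0,-0.4],
    [0,0,0,0,0,0,-0.1],
    [0,0,0,0,0,0,0.3],
    [0,0,0,0,0,0,0.6],
    [0,0,0,0,0,0,0.8],
    [0,0,0,0,0,0,0.8],
    [0,0,0,0,0,0,0.8],
  ],
)

```text
time_s: 16.85
ee_pos: [523.2, -116.3, 102.4]
ee_rot: [172.0, -0.0, 94.0]
force: [-0.1, -0.1, 0.0]
gripper_width: 72.4
gripper_force: 0.0
```

Run:
```python
from h import *; from fit import *
p=np.array([561.6,-114.4,0.0711]);s=state()
print((s["ee_pos"]-[p[0],p[1],0])@R.from_euler("z",p[2]).as_matrix(),s["force"],s["gripper_width"])
q=grab_frame("side"); cv2.imwrite("pics/s10.png",q[:,:,::-1])
# lid near edge: column scan at several columns for vertical brightness transitions between rows 225-285
g=cv2.cvtColor(q,cv2.COLOR_RGB2GRAY)
for th in (0,.05,.1,.2,.3): print(th,proj(S,C(p,[lidp(th,140,3,95),lidp(th,70,3,95)])).round(1).tolist())
for c in (310,325,358,361): print(c,g[230:272,c].tolist())
```

```text
[-38.45063294   0.80109095 102.37852383] [-0.12944095 -0.10401778  0.01871956] 72.38555166054128
0 [[358.9, 259.1], [327.8, 258.5]]
0.05 [[358.8, 256.6], [327.7, 257.2]]
0.1 [[358.6, 254.1], [327.5, 256.0]]
0.2 [[357.7, 249.0], [326.9, 253.5]]
0.3 [[356.1, 243.9], [325.9, 251.0]]
310 [168, 168, 168, 168, 168, 168, 167, 168, 168, 168, 167, 167, 168, 168, 168, 167, 151, 133, 153, 167, 168, 168, 168, 167, 168, 169, 167, 153, 116, 84, 76, 75, 75, 75, 75, 75, 75, 75, 75, 75, 76, 76]
325 [166, 161, 140, 109, 93, 91, 92, 92, 92, 93, 93, 92, 93, 93, 93, 93, 91, 88, 93, 114, 145, 161, 164, 165, 164, 164, 164, 155, 125, 94, 81, 80, 82, 81, 80, 81, 81, 81, 81, 81, 80, 81]
358 [133, 133, 135, 138, 137, 123, 109, 105, 101, 97, 94, 89, 85, 85, 86, 88, 89, 90, 91, 91, 91, 91, 91, 91, 91, 91, 91, 91, 89, 83, 79, 78, 77, 76, 77, 76, 76, 77, 77, 77, 77, 77]
361 [169, 167, 167, 168, 164, 147, 132, 134, 115, 94, 90, 92, 91, 90, 90, 91, 91, 90, 91, 90, 91, 91, 90, 91, 91, 91, 91, 91, 87, 82, 78, 78, 77, 77, 75, 76, 77, 77, 77, 77, 77, 78]
```

Released with zero force, and the lid edge sits at row 258.5 across all columns, which matches 0 rad. I'll withdraw upward and check again.

Emit:
carry_out(
  commands=[
    [0,0,0,0,0,-15,0.8],
    [0,0,0,0,0,-40,0.8],
    [0,0,0,0,0,-80,0.8],
    [0,0,0,0,0,-120,0.8],
    [0,0,0,0,0,-160,0.8],
    [8,0,0,0,-60,-180,0.8],
    [8,0,0,0,-110,-190,0.8],
    [8,0,0,0,-160,-190,0.8],
    [8,0,0,0,-200,-190,0.8],
    [8,0,0,0,-200,-190,0.8],
    [8,0,0,0,-200,-190,0.8],
    [8,0,0,0,-200,-190,0.8],
    [8,0,0,0,-200,-190,0.8],
    [8,0,0,0,-200,-190,0.8],
    [8,0,0,0,-200,-190,0.8],
  ],
)

```text
time_s: 18.4
ee_pos: [300.1, -131.9, 262.7]
ee_rot: [-180.0, -0.0, 94.0]
force: [-0.4, -0.1, 0.3]
gripper_width: 82.0
gripper_force: 0.0
```

Run:
```python
from h import *; from fit import *
p=np.array([561.6,-114.4,0.0711]);s=state(); print(s["ee_pos"],s["force"])
q=grab_frame("side"); cv2.imwrite("pics/s11.png",q[:,:,::-1]); t=grab_frame("top"); cv2.imwrite("pics/t11.png",t[:,:,::-1])
g=cv2.cvtColor(q,cv2.COLOR_RGB2GRAY)
for c in (300,325,345,358): print(c,g[240:268,c].tolist())
# far front corner column/row and grip: print a coarse strip along the row at grip height
for th in (0,.1): print(th,"far corner",proj(S,C(p,[lidp(th,150,3,-95),lidp(th,0,3,-95)])).round(1).tolist())
for c in (310,330,350): print(c,g[205:232,c].tolist())
for a in (-.1,0,.2,.35,.5):
    cr=np.array(lidp(0,123,0,0)); z=np.array([np.sin(a),0,np.cos(a)]);x=np.array([np.cos(a),0,-np.sin(a)])
    print("a",a,proj(S,C(p,[cr+41*z-6*x+[0,25,0],cr+41*z+6*x+[0,25,0],cr+6*z-6*x+[0,25,0]])).round(1).tolist(),proj(T,C(p,[cr+41*z-6*x,cr+41*z+6*x])).round(1).tolist())
for r in (232,235): print(r,g[r,335:362].tolist())
gt=cv2.cvtColor(t,cv2.COLOR_RGB2GRAY)
c0=int(proj(T,C(p,[[-48,0,100]]))[0,0]); print(c0,gt[255:298,c0].tolist())
```

```text
[ 300.10901185 -131.94852523  262.69073768] [-0.35676333 -0.14819521  0.29282667]
300 [40, 43, 46, 49, 54, 58, 68, 79, 87, 98, 105, 109, 118, 135, 154, 164, 165, 148, 105, 75, 71, 72, 72, 72, 72, 73, 72, 73]
325 [163, 163, 163, 164, 163, 163, 151, 136, 151, 161, 163, 163, 163, 162, 163, 163, 162, 152, 125, 93, 81, 81, 81, 81, 81, 80, 81, 82]
345 [89, 93, 115, 151, 164, 165, 165, 164, 165, 164, 165, 163, 164, 164, 164, 165, 165, 163, 147, 107, 82, 79, 79, 78, 77, 78, 78, 78]
358 [140, 141, 141, 141, 142, 147, 154, 161, 165, 165, 164, 166, 165, 165, 165, 165, 165, 165, 150, 115, 84, 78, 76, 76, 76, 77, 76, 77]
0 far corner [[362.8, 215.6], [304.4, 214.7]]
0.1 far corner [[362.5, 210.6], [304.3, 214.7]]
310 [144, 144, 144, 144, 144, 144, 143, 145, 144, 150, 160, 165, 165, 165, 166, 165, 166, 164, 151, 138, 153, 164, 166, 165, 165, 165, 165]
330 [144, 143, 143, 144, 144, 143, 144, 143, 144, 149, 158, 163, 164, 164, 165, 165, 164, 164, 154, 138, 144, 159, 165, 164, 165, 165, 163]
350 [96, 130, 143, 144, 145, 156, 173, 168, 142, 140, 154, 162, 166, 166, 163, 158, 148, 136, 122, 112, 103, 9
[... 212 characters left out ...]
, 227.9], [345.9, 228.7], [353.7, 240.2]] [[371.0, 278.0], [370.5, 272.6]]
a 0.35 [[348.3, 228.2], [343.4, 229.6], [353.2, 240.0]] [[370.7, 275.1], [370.1, 270.0]]
a 0.5 [[345.7, 228.7], [341.2, 230.7], [352.7, 239.8]] [[370.4, 272.4], [369.8, 267.7]]
232 [165, 164, 164, 165, 164, 162, 149, 119, 92, 78, 74, 73, 75, 79, 88, 95, 99, 99, 97, 97, 94, 90, 102, 132, 157, 165, 166]
235 [164, 164, 164, 165, 165, 162, 143, 110, 91, 86, 82, 77, 76, 74, 76, 80, 90, 97, 99, 99, 102, 115, 130, 144, 160, 165, 165]
370 [111, 111, 111, 111, 111, 110, 111, 112, 111, 111, 112, 111, 94, 77, 89, 88, 89, 85, 71, 59, 57, 58, 59, 58, 58, 58, 59, 58, 59, 73, 96, 108, 112, 112, 112, 112, 100, 82, 83, 83, 82, 81, 82]
```

```bash
python3 -c "
from workcell import workorder; print(workorder.job_done())"
```

```text
the job is handed in; nothing more can be done
None
```

The job is handed in: the module lies in the case, and after release the lid stayed flat on the rim with the grip leaning back, so the tab looks hooked under the bead. The hook itself can't be seen, and the arm briefly jammed at 54 N wrist force while closing (limit 120 N).

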